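# Lock the instrument carriage for transport

## Task

Secure the microscope base for shipping: swing the blue cover aside about its pivot screw, then hook a fingertip in the orange finger loop and slide the spring-nosed bolt fully home into its keeper. The keeper's opening is hidden under the aluminium hood, so feel for it by moving the carriage sideways with the nose resting lightly against the keeper bar; do not force anything. Leave the cover swung aside and the other things on the bench and base where they are.

Things in the scene. Friction and masses are not known exactly. Their poses are not given: they have to be found in the camera images.
- lock_base: Grey base of an eye microscope, fixed to the bench, 300 (x) x 400 (y) x 28 mm; origin at the centre of its underside, x away from the robot. Far side: aluminium hood, x 45 to 150, y -166 to 166, top at z 82 mm. Nearer: a white carriage runs left-right on two steel rods and carries bolt and cover. Below, x and y are in this base's frame, heights above the bench.
- rail_centre (a point): Middle of the brass keeper bar's near face, under the hood, at (82, 0, 50) mm in the base frame. The bar is fixed and has one opening, 28 mm wide (y), 30 mm deep, for the 20 mm wide bolt nose. The opening cannot be seen: its middle lies anywhere from y = 0 to +42 mm (left of the middle, seen from the robot) and stays there during a run.
- carriage (a joint): Left-right position of the carriage, m along the base's y: 0 in the middle, -0.055 to 0.055. Slides with 2.5 N of friction and stays where left. The y of the loop's centre and of the nose equals this value. It starts right of the opening.
- bolt (a joint): Slide of the bolt, m along base x (away from the robot): 0 drawn back, 0.070 fully home at its stop; 2 N friction. Its sprung nose meets the keeper bar at 0.032 and, if not at the opening, gives 18 mm (2.5 to 7 N) so the bolt is blocked at 0.050 and creeps back if let go. At the opening the nose springs in, the carriage then moves only 4 mm either way, and the bolt slides on to 0.070.
- loop_centre (a point): Centre of the top rim of the orange finger loop, a square open-topped well on the bolt: inside 54 x 54 mm, walls 6 mm thick and 24 mm deep, rim 86 mm and floor 62 mm above the bench. Moves with carriage and bolt: x = -70 mm + bolt slide. Drive it by closed fingertips pushing on its walls from inside.
- cover (a joint): Angle of the blue cover about its vertical pivot screw, rad: 0 shut over the loop, growing anticlockwise from above to 1.75; stays where left. Flat plate 84 x 125 x 4 mm, upper face 94 mm high. Pivot on the carriage at x = -70 mm, y = carriage + 75 mm. At 0 the plate points to -y; its free end swings away from the robot, above the hood.
- cover_tab (a point): Middle of the upright yellow tab at the cover's free end, 109 mm from the pivot axis, 112 mm above the bench: 30 mm wide, 8 mm thick (along the plate's length), 94 to 120 mm above the bench. Push it away from the robot, around the pivot (under 1 N), to swing the cover.
- eyepiece: Black eyepiece standing on the base's right near corner, 42 mm diameter, 44 mm tall; origin at the centre of its underside. Leave alone.
- lens_cell: Brass ring 36 mm diameter, 14 mm tall, on the base's left near corner; origin at the centre of its underside. Leave alone.
- driver: Red-handled screwdriver, 180 mm, lying on the bench; origin on its underside near its middle, x towards the tip. Leave alone.
- spanner: Steel spanner, 160 mm, lying on the bench; origin on its underside near its middle. Leave alone.
- cleaner: White bottle, 54 mm diameter, 140 mm tall; origin at the centre of its underside. Leave alone.
- microscope_tube: Aluminium microscope tube standing upright, 60 mm diameter, 125 mm tall; origin at the centre of its underside. Leave alone.
- screw_tray: Divided aluminium tray, 140 x 100 x 30 mm; origin at the centre of its underside. Leave alone.

How it is judged:
By the outcome, as a careful person would: the job done as asked, in the order asked, and still so for the second after the job is handed in, with the robot touching nothing.
It also fails if it takes over 48 s, if anything falls off the work surface, if the arm or the gripper's body presses on something with over 40 N, if the wrist force passes 120 N, or if a joint passes its speed limit or range.

## Robot

A 6-joint arm with a two-finger parallel gripper is mounted at the origin on the work surface. World frame = base frame: x ahead of the robot, y to its left, z up, the work surface at z = 0. Lengths are in m, angles in degrees, forces in N, time in s.
With the tool pointing down it reaches from about 0.35 to 0.875 m from the base axis. Payload 4.2 kg.
Tool frame: the origin (TCP) lies between the finger pads; the fingertips stand 17 mm ahead of it and the grasp point (between the pads) lies 2 mm behind it; z points along the fingers, y is the line along which they close (so a half turn about z gives the same grasp; the last joint's range is limited). The gripper opens to 87 mm and grips with 3 to 60 N. Pads are 19 mm wide; open, the fingers measure 117 mm over their backs; the gripper's body (75 mm by 190 mm) begins 51 mm behind the grasp point.
Start: joints at [82.311, 22.042, 0.453, 0, -68.411, -14.817], TCP at [0.239, 0.577, 0.24] pointing down, gripper open.
Joint ranges: [-179.83, 179.83], [-69.29, 118.12], [-61.27, 80.66], [-181.25, 117.63], [-171.15, -9.14], [-177.46, 177.46]. Speed limits (degrees/s): [159.86, 159.86, 180, 180, 180, 180].

## Interface

Orientations are given as a 3x3 rotation matrix whose columns are the frame's x, y, z axes.
In Python, from station import r gives the robot as it stands.
- The arm moves only by the tool servo_tool, never from a script. Its argument "targets" is a list of rows, each a list of 5 numbers: the shift along the world's x, y, z in units of 30 mm (1.0 is 30 mm), then the turn about the world's z in rad, then the finger opening in mm, from 0 to 87. In form: [[x, y, z, turn, gripper], ...]. A call has exactly 5 rows; each row is the pose to reach, as a shift and turn from the pose commanded when the call began; what a row does not reach only later rows make up. A row lasts 1/12 s, in which the tool goes at most 41.7 mm and 7.16 degrees, less where a joint would pass 70% of its speed; a pose out of reach is approached as far as the arm can. A call with a gripper value outside its range is refused whole. The fingers move at their own pace and stop on an object; the grip force is fixed at half the most. Time passes only in rows, so rows that repeat a pose let the fingers close, or fill a call up. It gives the time, the measured TCP pose, the force, the opening and the grip force at its end, in the units of the state.
- r.sense(): the state, without advancing time (a new reading comes with each control period).
- r.capture(name): name is "scene" or "top" or "wrist"; returns a dict with "pixels" (480x640x3 uint8, red, green, blue), "fx", "fy", "cx", "cy" (pixels), "world_from_camera" (4x4, takes a point from camera to world coordinates). Camera axes: x right, y down, z forward; pixel columns grow to the right and rows downward; lengths in m; the calibration is good to about 2 mm. A picture is of the moment at which its call begins. There is no depth.
- r.finish_job(): hands the job in; it is judged then, once.
The state is a dict: "time_s": time; "joints": joint angles; "joint_velocities": joint speeds; "effort": joint torques, N m; "tcp_pos": TCP position; "ee_rot": TCP orientation; "wrist_force": force on the tool from outside, world axes, zero at the start; "moment": the same for the moment, N m; "gripper_width": opening from 0.0 (shut) to 1.0 (fully open); "gripper_force": force on a finger pad.
Only numpy, scipy, OpenCV 4.12 (cv2) and the standard library are available. Lean on these libraries where they do the work, as an engineer would, in place of code of your own. Each camera call takes 0.05 s, during which the arm holds its last target. There are 200 camera calls.

## Working session

There is one attempt and no reset: what is moved stays moved. The work goes in short steps, Python scripts to look and compute and a tool call to move; the robot and the scene stay as the last step left them, time stands still between calls to the robot, and variables do not carry over. Pictures are saved under pics/ and viewed, at most 10 in all, crops included, and the job is handed in when it is done.

Besides the shell and the picture viewer there is one more tool, called after ">>>" as name([rows], argument=value, ...), one row to a line, values as JSON. servo_tool: Moves the arm, as the interface text tells. Its arguments: {"type":"object","properties":{"targets":{"type":"array","items":{"type":"array","items":{"type":"number"}}}},"required":["targets"]}

```bash
mkdir -p pics; ls; python3 - <<'E'
from station import r
import cv2,pickle
d={}
for n in ("scene","top"):
    c=r.capture(n); d[n]=c; cv2.imwrite(f"pics/{n}0.png",c["pixels"][:,:,::-1])
    print(n,c["fx"],c["cx"],c["cy"],c["world_from_camera"].round(3).tolist())
pickle.dump(d,open("d0.pkl","wb"))
s=r.sense();print(s["time_s"],s["ee_rot"],s["tcp_pos"],s["wrist_force"])
E
```

```text
pics
scene 561.5418377850355 313.17214339704674 234.3871752525604 [[0.271, 0.516, -0.813, 1.568], [0.962, -0.159, 0.221, -0.284], [-0.015, -0.842, -0.539, 0.785], [0.0, 0.0, 0.0, 1.0]]
top 558.2357480732344 320.1555275605507 252.47538665482975 [[0.019, -0.997, 0.076, 0.388], [-1.0, -0.018, 0.012, -0.022], [-0.01, -0.076, -0.997, 1.515], [0.0, 0.0, 0.0, 1.0]]
0.1 [[ 9.23769009e-01 -3.82949626e-01 -6.33910976e-04]
 [-3.82950120e-01 -9.23767018e-01 -1.92406862e-03]
 [ 1.51235304e-04  2.02015124e-03 -9.99997948e-01]] [0.2390441  0.57691524 0.2385688 ] [ 0.4016735  -0.80283219  0.16294601]
```

View pics/top0.png

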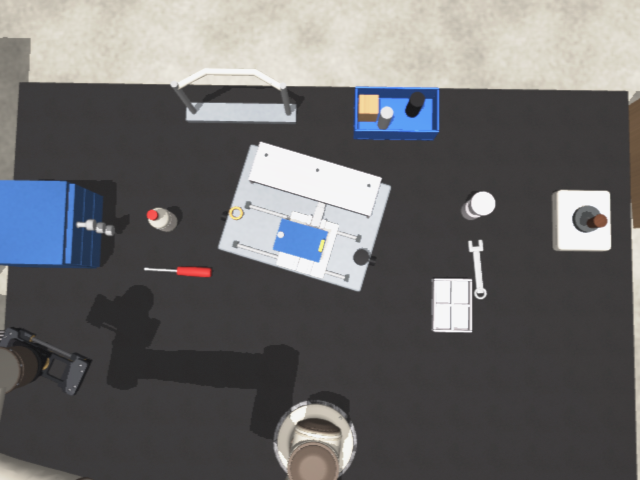

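View pics/scene0.png

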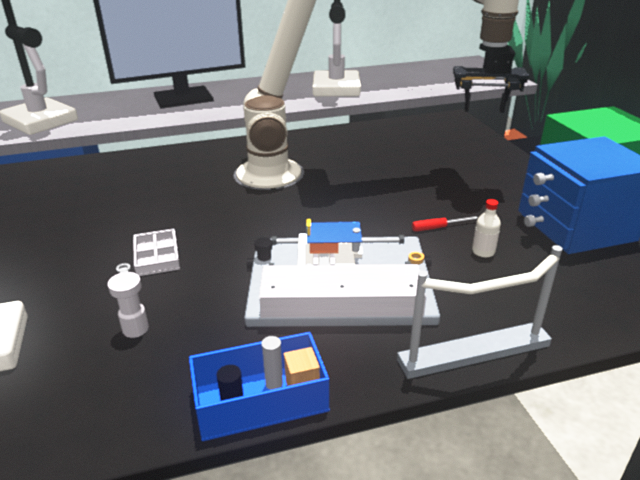

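The top view shows the base yawed about -16°. The blue cover is at about (300,240), its yellow tab at (321,246), the pivot screw at (281,236), and the hood spans (258,145) to (380,210). The scene view shows the cover shut over the orange loop.

```bash
cat > h.py <<'E'
import numpy as np,cv2
def ray(c,u,v,z):
    T=c["world_from_camera"]; d=T[:3,:3]@np.array([(u-c["cx"])/c["fx"],(v-c["cy"])/c["fy"],1])
    return T[:3,3]+d*(z-T[2,3])/d[2]
def mask(c,lo,hi,roi):
    m=cv2.inRange(cv2.cvtColor(c["pixels"],cv2.COLOR_RGB2HSV),lo,hi); k=np.zeros_like(m); a,b,e,f=roi; k[b:f,a:e]=m[b:f,a:e]; return k
def big(m): return max(cv2.findContours(m,cv2.RETR_EXTERNAL,cv2.CHAIN_APPROX_NONE)[0],key=cv2.contourArea)
def rect(c,cnt,z):
    p=np.array([ray(c,*q[0],z)[:2] for q in cnt]).astype(np.float32)*1000
    return cv2.minAreaRect(p)
E
python3 - <<'E'
import pickle; from h import *
d=pickle.load(open("d0.pkl","rb")); c=d["top"]
roi=(215,135,400,300)
b=big(mask(c,(95,120,60),(130,255,255),(260,210,345,270))); print("blue",rect(c,b,.094))
y=big(mask(c,(20,100,100),(38,255,255),(305,230,340,265))); print("tab",rect(c,y,.12))
g=big(mask(c,(0,0,225),(180,40,255),(235,135,395,216)));print("hood",rect(c,g,.082),cv2.boundingRect(g))
g=big(cv2.morphologyEx(mask(c,(0,0,110),(180,60,255),roi),cv2.MORPH_CLOSE,np.ones((9,9))));print("base",rect(c,g,.028))
for n,q in (("pivot",(281,236)),): print(n,ray(c,*q,.096))
s=d["scene"]
y2=big(mask(s,(20,100,100),(38,255,255),(295,210,318,245))); m=cv2.moments(y2);print("scene tab",ray(s,m["m10"]/m["m00"],m["m01"]/m["m00"],.112),cv2.boundingRect(y2))
b=big(mask(s,(95,120,60),(130,255,255),(295,215,375,250)));print("blue scene",rect(s,b,.094))
cv2.imwrite("pics/crop.png",cv2.resize(c["pixels"][135:300,210:400,::-1],None,fx=4,fy=3.6,interpolation=cv2.INTER_CUBIC))
E
```

```text
blue ((527.1553955078125, 47.60429382324219), (120.6892318725586, 81.91629028320312), 74.75418090820312)
tab ((511.850341796875, -7.986617088317871), (5.171500205993652, 28.702638626098633), 75.18511962890625)
hood ((690.9326782226562, 14.99517822265625), (332.57525634765625, 103.58575439453125), 74.25526428222656) (248, 142, 133, 74)
base ((603.67138671875, 38.391082763671875), (399.8034973144531, 314.166015625), 74.13919067382812)
pivot [0.53640721 0.09592877 0.096     ]
scene tab [ 0.50547613 -0.00689729  0.112     ] (306, 218, 6, 17)
blue scene ((528.1716918945312, 48.709075927734375), (121.69706726074219, 86.7658920288086), 75.55039978027344)
```

View pics/crop.png

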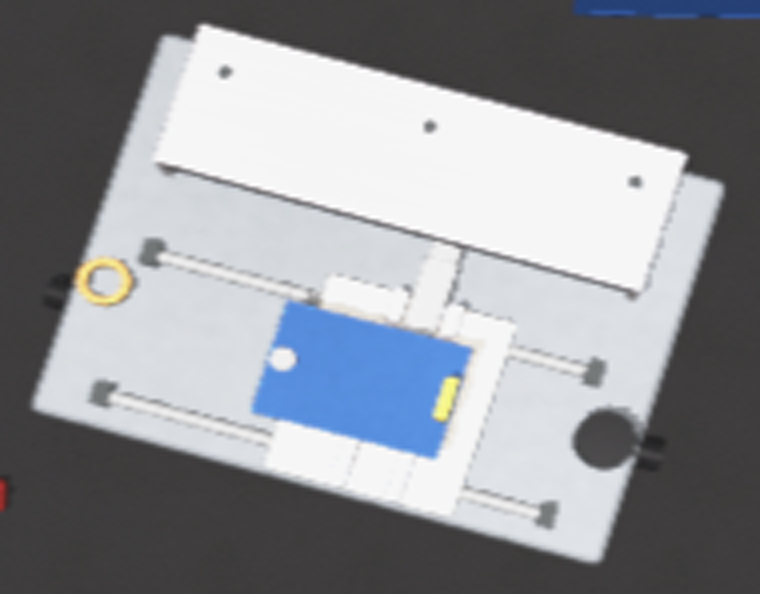

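Base frame: yaw about -15.5°, origin near (0.597, 0.041), carriage at about -36 mm. The base-frame x of the cover (-69) and tab (-69) matches the given -70. Moving to a point in front of the tab.

>>> servo_tool([
  [0.5,-1.25,0,0.02,0],
  [1.0,-2.5,0,0.05,0],
  [1.5,-3.75,0,0.08,0],
  [2.0,-5.0,0,0.12,0],
  [2.5,-6.25,0,0.12,0],
])

```text
time_s: 0.52
tcp_pos: [0.3143, 0.3878, 0.2391]
ee_rot: [[0.964, -0.268, -0.0], [-0.268, -0.964, -0.001], [-0.0, 0.001, -1.0]]
wrist_force: [1.4, -0.1, -0.4]
gripper_width: 0.704
gripper_force: 0.0
```

>>> servo_tool([
  [0.5,-1.25,0,0,0],
  [1.0,-2.5,0,0,0],
  [1.5,-3.75,0,0,0],
  [2.0,-5.0,0,0,0],
  [2.5,-6.25,0,0,0],
])

```text
time_s: 0.93
tcp_pos: [0.3891, 0.2003, 0.2395]
ee_rot: [[0.963, -0.269, -0.0], [-0.269, -0.963, 0.0], [-0.0, 0.0, -1.0]]
wrist_force: [1.0, 1.0, 1.5]
gripper_width: 0.322
gripper_force: 0.0
```

>>> servo_tool([
  [0.5,-1.25,0,0,0],
  [1.0,-2.5,0,0,0],
  [1.5,-3.75,0,0,0],
  [2.0,-5.0,0,0,0],
  [2.5,-6.25,0,0,0],
])

```text
time_s: 1.35
tcp_pos: [0.4642, 0.0129, 0.2395]
ee_rot: [[0.963, -0.269, -0.0], [-0.269, -0.963, 0.0], [-0.0, -0.0, -1.0]]
wrist_force: [0.5, 1.8, 0.2]
gripper_width: 0.018
gripper_force: 0.0
```

>>> servo_tool([
  [0,0,-1.3,0,0],
  [0,0,-2.6,0,0],
  [0,0,-3.5,0,0],
  [0,0,-4.05,0,0],
  [0,0,-4.05,0,0],
])

```text
time_s: 1.77
tcp_pos: [0.4611, 0.0137, 0.1142]
ee_rot: [[0.963, -0.271, -0.009], [-0.271, -0.963, -0.003], [-0.008, 0.005, -1.0]]
wrist_force: [-0.5, -1.2, 0.5]
gripper_width: 0.004
gripper_force: 0.0
```

```bash
python3 - <<'E'
import numpy as np
t=np.radians(-15.5);u=np.array([np.cos(t),np.sin(t)]);v=np.array([-np.sin(t),np.cos(t)]);B=np.array([597,41.])
p=np.array([464.2,12.9])
for f in np.arange(-.3,1.41,.1):
    w=B+(-70+109*np.sin(f))*u+(38.5-109*np.cos(f))*v
    print(round(f,2),w.round(),((w-p)/30).round(2))
E
```

```text
-0.3 [481.   5.] [ 0.56 -0.26]
-0.2 [490.  -0.] [ 0.87 -0.44]
-0.1 [500.  -5.] [ 1.21 -0.59]
0.0 [511.  -8.] [ 1.55 -0.7 ]
0.1 [521. -11.] [ 1.9  -0.78]
0.2 [532. -12.] [ 2.27 -0.83]
0.3 [543. -12.] [ 2.63 -0.83]
0.4 [554. -11.] [ 2.99 -0.81]
0.5 [565.  -9.] [ 3.35 -0.74]
0.6 [575.  -6.] [ 3.7  -0.64]
0.7 [585.  -2.] [ 4.03 -0.51]
0.8 [595.   3.] [ 4.36 -0.34]
0.9 [604.   9.] [ 4.66 -0.14]
1.0 [612.  16.] [4.94 0.09]
1.1 [620.  23.] [5.2  0.34]
1.2 [627.  32.] [5.43 0.62]
1.3 [633.  41.] [5.64 0.92]
1.4 [638.  50.] [5.81 1.24]
```

>>> servo_tool([
  [0.56,-0.26,0.1,0,0],
  [0.87,-0.44,0.1,0,0],
  [1.21,-0.59,0.1,0,0],
  [1.55,-0.7,0.1,0,0],
  [1.9,-0.78,0.1,0,0],
])

```text
time_s: 2.18
tcp_pos: [0.5221, -0.0087, 0.1216]
ee_rot: [[0.963, -0.27, 0.001], [-0.27, -0.963, 0.0], [0.001, -0.001, -1.0]]
wrist_force: [-1.0, 1.2, 0.9]
gripper_width: 0.002
gripper_force: 0.5
```

```bash
python3 - <<'E'
from station import r
import cv2
c=r.capture("scene"); cv2.imwrite("pics/s1.png",cv2.resize(c["pixels"][150:340,210:460,::-1],None,fx=3,fy=3))
E
```

```text
(no output)
```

View pics/s1.png

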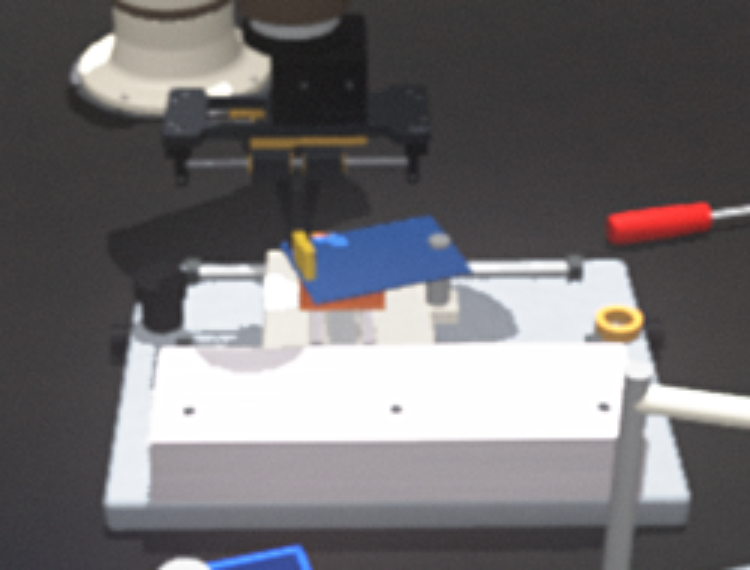

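The fingers are behind the yellow tab (crop about (303,255)) and the cover is turning about its pivot (438,240). Continuing the arc.

>>> servo_tool([
  [0.37,-0.05,0,0,0],
  [0.73,-0.05,0,0,0],
  [1.09,-0.03,0,0,0],
  [1.45,0.04,0,0,0],
  [1.8,0.14,0,0,0],
])

```text
time_s: 2.65
tcp_pos: [0.5752, -0.0037, 0.121]
ee_rot: [[0.963, -0.27, -0.001], [-0.27, -0.963, 0.001], [-0.002, -0.001, -1.0]]
wrist_force: [-2.6, 4.0, 1.3]
gripper_width: 0.006
gripper_force: 2.5
```

>>> servo_tool([
  [0.33,0.13,0,0,0],
  [0.66,0.3,0,0,0],
  [0.96,0.5,0,0,0],
  [1.24,0.73,0,0,0],
  [1.5,0.98,0,0,0],
])

```text
time_s: 3.07
tcp_pos: [0.6172, 0.0261, 0.1208]
ee_rot: [[0.963, -0.27, -0.009], [-0.27, -0.963, 0.0], [-0.008, 0.002, -1.0]]
wrist_force: [-13.8, 7.7, 8.9]
gripper_width: 0.006
gripper_force: 7.9
```

>>> servo_tool([
  [0.12,0.14,0,0,0],
  [0.23,0.28,0,0,0],
  [0.34,0.43,0,0,0],
  [0.44,0.58,0,0,0],
  [0.52,0.74,0,0,0],
])

```text
time_s: 3.48
tcp_pos: [0.6265, 0.0474, 0.1206]
ee_rot: [[0.963, -0.27, -0.023], [-0.27, -0.963, -0.003], [-0.021, 0.009, -1.0]]
wrist_force: [-25.9, 6.2, 17.0]
gripper_width: 0.002
gripper_force: 13.1
```

```bash
python3 - <<'E'
from station import r
import cv2
c=r.capture("scene"); cv2.imwrite("pics/s2.png",cv2.resize(c["pixels"][150:340,210:460,::-1],None,fx=3,fy=3))
E
```

```text
(no output)
```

View pics/s2.png

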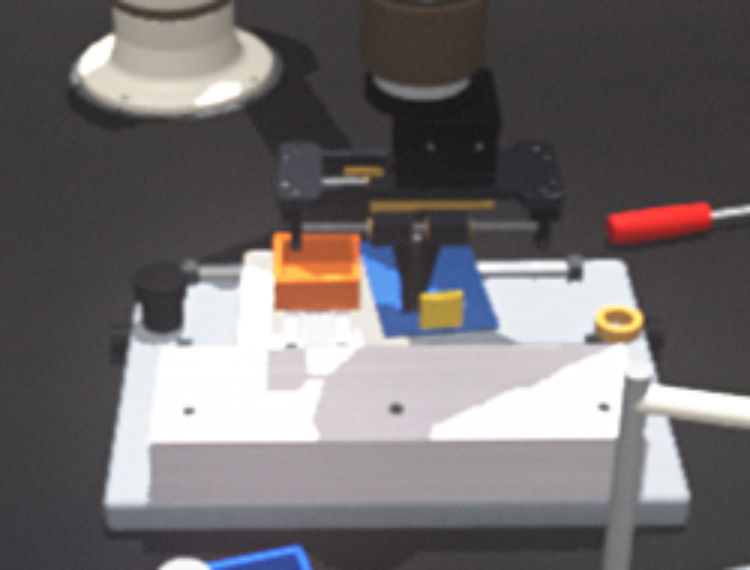

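The finger slid to the inside of the tab and pressed outward at about 26 N. The cover is at about 90° with the orange loop clear at (317,270). Backing off now, then up.

>>> servo_tool([
  [-0.4,0.05,0,0,0],
  [-0.8,0.1,0,0,0],
  [-0.9,0.1,0.5,0,0],
  [-0.9,0.1,1.8,0,0],
  [-0.9,0.1,3.0,0,0],
])

```text
time_s: 3.95
tcp_pos: [0.6082, 0.05, 0.2113]
ee_rot: [[0.963, -0.269, -0.003], [-0.269, -0.963, -0.002], [-0.002, 0.002, -1.0]]
wrist_force: [1.5, 0.7, 0.5]
gripper_width: 0.005
gripper_force: 0.0
```

>>> servo_tool([
  [-1.2,0.3,0.5,0,0],
  [-2.4,0.6,0.5,0,0],
  [-3.6,0.9,0.5,0,0],
  [-4.8,1.2,0.5,0,0],
  [-4.8,1.2,0.5,0,0],
])

```text
time_s: 4.37
tcp_pos: [0.4593, 0.0859, 0.2262]
ee_rot: [[0.964, -0.268, -0.002], [-0.268, -0.964, 0.0], [-0.002, 0.0, -1.0]]
wrist_force: [-0.6, -0.3, -0.3]
gripper_width: 0.005
gripper_force: 0.0
```

```bash
python3 - <<'E'
from station import r
from h import *
c=r.capture("top"); cv2.imwrite("pics/t3.png",cv2.resize(c["pixels"][135:300,210:400,::-1],None,fx=4,fy=3.6,interpolation=cv2.INTER_CUBIC))
t=np.radians(-15.5);u=np.array([np.cos(t),np.sin(t)]);v=np.array([-np.sin(t),np.cos(t)]);B=np.array([597,41.])
def bf(q): q=np.array(q)-B; return (q@u).round(1),(q@v).round(1)
for n,lo,hi,z in (("blue",(95,120,60),(130,255,255),.094),("tab",(20,130,100),(38,255,255),.12),("loop",(2,130,100),(18,255,255),.086)):
    m=mask(c,lo,hi,(245,190,345,290)); k=big(m); R=rect(c,k,z); print(n,R,bf(R[0]),cv2.boundingRect(k))
print(r.sense()["wrist_force"],r.sense()["tcp_pos"])
E
```

```text
blue ((587.9909057617188, 71.85585021972656), (81.75483703613281, 122.22272491455078), 81.18359375) (np.float64(-16.9), np.float64(27.3)) (273, 191, 38, 51)
tab ((638.842041015625, 50.93123245239258), (0.0, 0.0), 0.0) (np.float64(37.7), np.float64(20.8)) (299, 195, 1, 1)
loop ((517.4915161132812, 6.917720794677734), (63.6218147277832, 65.25860595703125), 73.97618865966797) (np.float64(-67.5), np.float64(-54.1)) (301, 230, 30, 30)
[1.1066348  1.0504563  1.46804204] [0.46244839 0.08638994 0.22688268]
```

View pics/t3.png

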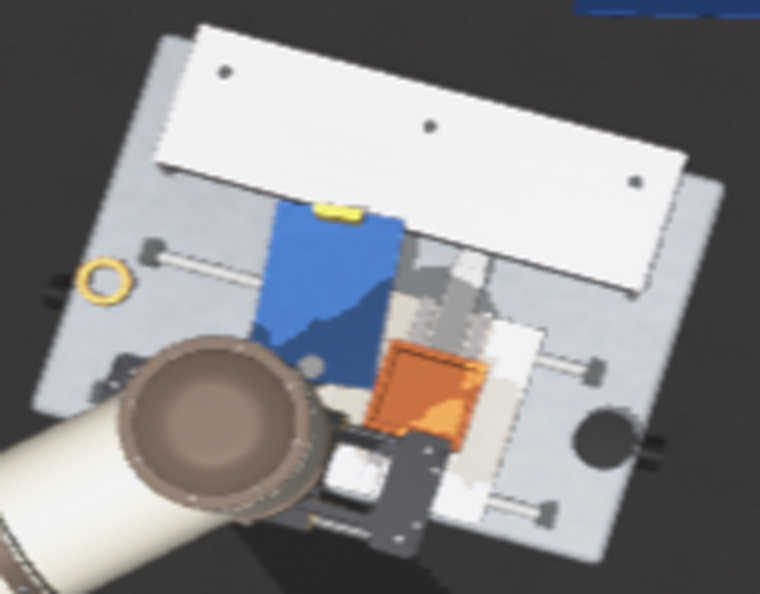

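The cover now stands at about 1.70 rad and the loop is open. The push dragged the carriage to about -54 mm (loop at crop (425,395), base (-68,-54)), which is still right of the opening range. Next I enter the loop.

>>> servo_tool([
  [0.5,-0.7,0,0,0],
  [1.0,-1.4,0,0,0],
  [1.5,-2.1,0,0,0],
  [1.85,-2.63,0,0,0],
  [1.85,-2.63,0,0,0],
])

```text
time_s: 4.83
tcp_pos: [0.523, 0.0052, 0.2259]
ee_rot: [[0.962, -0.273, 0.001], [-0.273, -0.962, -0.001], [0.002, 0.001, -1.0]]
wrist_force: [-0.1, -0.1, 0.4]
gripper_width: 0.007
gripper_force: 0.0
```

>>> servo_tool([
  [0,0,-1.2,0,0],
  [0,0,-2.4,0,0],
  [0,0,-3.4,0,0],
  [0,0,-4.2,0,0],
  [0,0,-4.75,0,0],
])

```text
time_s: 5.25
tcp_pos: [0.5197, 0.0072, 0.0809]
ee_rot: [[0.963, -0.27, -0.003], [-0.27, -0.963, -0.001], [-0.003, 0.002, -1.0]]
wrist_force: [0.5, -0.2, 0.2]
gripper_width: 0.008
gripper_force: 0.0
```

>>> servo_tool([
  [0.1,0.35,0.1,0,0],
  [0.2,0.75,0.1,0,0],
  [0.32,1.15,0.1,0,0],
  [0.42,1.5,0.1,0,0],
  [0.5,1.8,0.1,0,0],
])

```text
time_s: 5.67
tcp_pos: [0.5357, 0.0628, 0.0869]
ee_rot: [[0.963, -0.269, 0.0], [-0.269, -0.963, 0.0], [0.0, -0.0, -1.0]]
wrist_force: [-0.2, -3.5, -2.5]
gripper_width: 0.001
gripper_force: 1.6
```

```bash
cat >> h.py <<'E'
t=np.radians(-15.5);u=np.array([np.cos(t),np.sin(t)]);v=np.array([-np.sin(t),np.cos(t)]);B=np.array([597,41.])
def bf(q): q=np.array(q)-B; return (q@u).round(1),(q@v).round(1)
def st(r):
    s=r.sense();f=s["wrist_force"][:2];print("finger base",bf(s["tcp_pos"][:2]*1000),"z",s["tcp_pos"][2].round(4),"F base",(f@u).round(1),(f@v).round(1),"Fz",s["wrist_force"][2].round(1))
def loop(r):
    c=r.capture("top");m=mask(c,(2,130,100),(18,255,255),(240,180,350,290));k=np.vstack([q for q in cv2.findContours(m,cv2.RETR_EXTERNAL,cv2.CHAIN_APPROX_NONE)[0] if cv2.contourArea(q)>8]);R=rect(c,k,.086)
    p=np.array([bf(ray(c,*q[0],.086)[:2]*1000) for q in k]);print("loop rim x",p[:,0].min(),p[:,0].max(),"y",p[:,1].min(),p[:,1].max())
E
python3 - <<'E'
from station import r
from h import *
st(r);loop(r)
E
```

```text
finger base (np.float64(-64.9), np.float64(4.6)) z 0.0869 F base 0.7 -3.4 Fz -2.5
loop rim x -100.2 -38.2 y -44.7 -22.2
```

>>> servo_tool([
  [0.4,-0.11,0,0,0],
  [0.75,-0.21,0,0,0],
  [1.05,-0.29,0,0,0],
  [1.3,-0.36,0,0,0],
  [1.45,-0.4,0,0,0],
])

```text
time_s: 6.13
tcp_pos: [0.5798, 0.0501, 0.0871]
ee_rot: [[0.963, -0.269, 0.001], [-0.269, -0.963, 0.001], [0.001, -0.001, -1.0]]
wrist_force: [-4.4, 4.7, 3.1]
gripper_width: 0.005
gripper_force: 2.7
```

```bash
python3 - <<'E'
from station import r
from h import *
st(r);loop(r)
E
```

```text
finger base (np.float64(-19.0), np.float64(4.2)) z 0.0871 F base -5.5 3.4 Fz 3.1
loop rim x -69.7 -4.1 y -41.5 22.8
```

Loop centre is at base (-37, -9.4), so the bolt is at about 33 mm and the nose just touches. I add a light preload and sweep left.

>>> servo_tool([
  [0.13,-0.04,0,0,0],
  [0.16,0.06,0,0,0],
  [0.19,0.16,0,0,0],
  [0.21,0.25,0,0,0],
  [0.24,0.35,0,0,0],
])

```text
time_s: 6.6
tcp_pos: [0.5847, 0.0586, 0.0863]
ee_rot: [[0.963, -0.27, -0.003], [-0.27, -0.963, -0.002], [-0.002, 0.003, -1.0]]
wrist_force: [-2.9, -4.7, 2.2]
gripper_width: 0.004
gripper_force: 3.4
```

```bash
python3 - <<'E'
from station import r
from h import *
st(r);loop(r)
E
```

```text
finger base (np.float64(-16.5), np.float64(13.6)) z 0.0863 F base -1.5 -5.3 Fz 2.2
loop rim x -66.8 -0.9 y -35.8 28.5
```

>>> servo_tool([
  [0.02,0.08,0,0,0],
  [0.04,0.16,0,0,0],
  [0.07,0.24,0,0,0],
  [0.09,0.32,0,0,0],
  [0.11,0.4,0,0,0],
])

```text
time_s: 7.07
tcp_pos: [0.5879, 0.0684, 0.0863]
ee_rot: [[0.963, -0.269, -0.005], [-0.269, -0.963, -0.007], [-0.003, 0.008, -1.0]]
wrist_force: [-1.8, -20.9, 2.0]
gripper_width: 0.001
gripper_force: 10.3
```

```bash
python3 - <<'E'
from station import r
from h import *
st(r);loop(r)
E
```

```text
finger base (np.float64(-16.1), np.float64(24.0)) z 0.0863 F base 3.9 -20.7 Fz 2.0
loop rim x -66.4 -0.6 y -26.1 38.9
```

The side force rose to about 20 N with the carriage stopped at about +6 mm, so the nose has sprung into the opening. I relieve the side force and push the bolt on.

>>> servo_tool([
  [-0.05,-0.2,0,0,0],
  [-0.08,-0.3,0,0,0],
  [0.12,-0.36,0,0,0],
  [0.34,-0.42,0,0,0],
  [0.56,-0.48,0,0,0],
])

```text
time_s: 7.53
tcp_pos: [0.6066, 0.0576, 0.0866]
ee_rot: [[0.963, -0.269, -0.0], [-0.269, -0.963, -0.0], [-0.0, 0.0, -1.0]]
wrist_force: [-3.2, -0.5, -0.1]
gripper_width: 0.004
gripper_force: 1.3
```

```bash
python3 - <<'E'
from station import r
from h import *
st(r);loop(r)
E
```

```text
finger base (np.float64(4.9), np.float64(18.6)) z 0.0866 F base -3.0 -1.3 Fz -0.1
loop rim x -45.4 20.1 y -27.6 37.5
```

The bolt is at about 57 mm, past the 50 mm block, with only 3 N. Pushing home.

>>> servo_tool([
  [0.12,-0.03,0,0,0],
  [0.24,-0.07,0,0,0],
  [0.34,-0.1,0,0,0],
  [0.42,-0.12,0,0,0],
  [0.48,-0.13,0,0,0],
])

```text
time_s: 8.0
tcp_pos: [0.6186, 0.054, 0.0866]
ee_rot: [[0.963, -0.27, -0.005], [-0.27, -0.963, 0.0], [-0.005, 0.001, -1.0]]
wrist_force: [-11.9, 6.3, 7.9]
gripper_width: 0.002
gripper_force: 6.2
```

```bash
python3 - <<'E'
from station import r
from h import *
st(r);loop(r)
E
```

```text
finger base (np.float64(17.4), np.float64(18.3)) z 0.0866 F base -13.2 2.9 Fz 7.9
loop rim x -33.7 32.3 y -27.8 37.3
```

The loop centre is at base x ≈ 0 and the force steps to 13 N, so the bolt is at its stop. I centre in the well, then withdraw.

>>> servo_tool([
  [0,0,0,0,0],
  [-0.3,-0.03,0,0,0],
  [-0.55,-0.2,0,0,0],
  [-0.62,-0.25,0,0,0],
  [-0.62,-0.25,0.2,0,0],
])

```text
time_s: 8.47
tcp_pos: [0.6007, 0.0452, 0.0918]
ee_rot: [[0.963, -0.27, -0.002], [-0.27, -0.963, -0.001], [-0.002, 0.001, -1.0]]
wrist_force: [0.2, 0.9, -0.1]
gripper_width: 0.005
gripper_force: 0.0
```

>>> servo_tool([
  [0,0,0.7,0,0],
  [0,0,1.6,0,0],
  [0,0,2.6,0,0],
  [0,0,3.7,0,0],
  [0,0,4.8,0,0],
])

```text
time_s: 8.88
tcp_pos: [0.6022, 0.0457, 0.2387]
ee_rot: [[0.963, -0.27, 0.001], [-0.27, -0.963, -0.0], [0.001, -0.0, -1.0]]
wrist_force: [1.2, 0.5, -0.5]
gripper_width: 0.008
gripper_force: 0.0
```

>>> servo_tool([
  [-1.1,-0.5,0,0,0],
  [-2.2,-1.0,0,0,0],
  [-3.3,-1.5,0,0,0],
  [-4.4,-2.0,0,0,0],
  [-5.2,-2.5,0,0,0],
])

```text
time_s: 9.3
tcp_pos: [0.4437, -0.0299, 0.2372]
ee_rot: [[0.963, -0.269, 0.001], [-0.269, -0.963, 0.0], [0.001, -0.001, -1.0]]
wrist_force: [-0.7, 0.7, 0.1]
gripper_width: 0.007
gripper_force: 0.0
```

```bash
python3 - <<'E'
from station import r
from h import *
st(r);loop(r)
c=r.capture("scene"); cv2.imwrite("pics/s4.png",cv2.resize(c["pixels"][150:340,210:460,::-1],None,fx=3,fy=3))
E
```

```text
finger base (np.float64(-128.8), np.float64(-109.3)) z 0.2372 F base -0.8 0.5 Fz 0.1
loop rim x -33.4 33.1 y -28.6 37.3
```

View pics/s4.png

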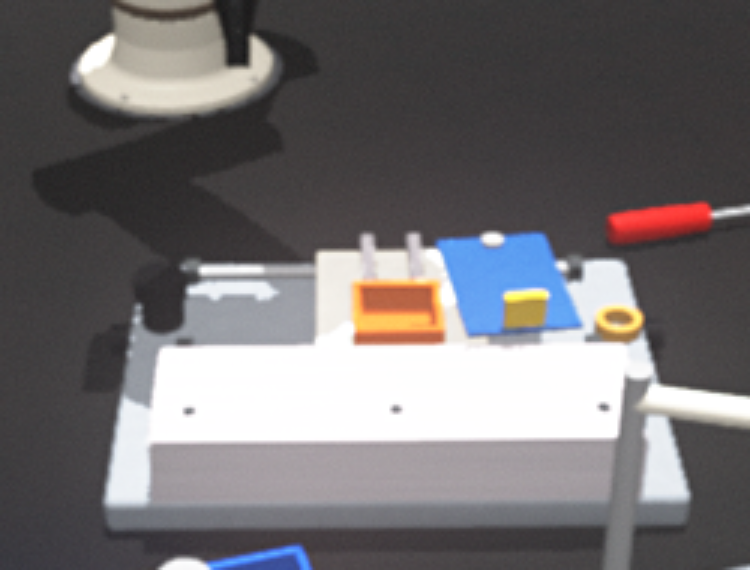

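The loop is home against the hood at (397,312) and the rim is centred at base x ≈ 0. The cover stands aside at (505,285), the lens cell and eyepiece are in place, and the arm is clear.

```bash
python3 -c "
from station import r
print(r.finish_job())"
```

```text
the job is handed in; nothing more can be done
None
```

The job is handed in: the cover is swung aside to about 1.70 rad and the bolt is fully home in its keeper, with nothing else visibly moved; contact forces peaked at about 26 N on the cover tab, which dragged the carriage about 18 mm right, and about 21 N sideways when the nose caught in the opening.

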